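# Clear the drilling jig and slide the chair panel home under its bridge

## Robot

A 6-joint arm with a two-finger parallel gripper is mounted at the origin on the work surface. World frame = base frame: x ahead of the robot, y to its left, z up, the work surface at z = 0. Lengths are in m, angles in rad, forces in N, time in s.
With the tool pointing down it reaches from about 0.35 to 0.775 m from the base axis. Payload 5.5 kg.
Tool frame: the origin (TCP) lies on the centre line of the jaws, within the pads' length; the fingertips stand 11 mm ahead of it and the grasp point (between the pads) lies 8 mm behind it; z points along the fingers, y is the line along which they close (so a half turn about z gives the same grasp; the last joint's range is limited). The gripper opens to 85 mm and grips with 20 to 120 N. Pads are 22 mm wide; open, the fingers measure 114 mm over their backs; the gripper's body (76 mm by 85 mm) begins 54 mm behind the grasp point. The pads swing forward as they close: fully open they stand 13 mm farther back than shut.
Start: joints at [-1.386, 0.313, 0.046, 1.304, 0, 1.431], TCP at [0.183, -0.545, 0.242] pointing down, gripper open.
Joint ranges: [-2.76, 2.76], [-0.86, 1.69], [-1.03, 1.26], [-2.2, 2.34], [-1.47, 1.5], [-3.14, 3.14]. Speed limits (rad/s): [2.57, 2.57, 3.14, 3.14, 3.14, 3.14].

## Interface

Orientations are given as a unit quaternion [w, x, y, z].
In Python, from workcell import env, viewer, order, models gives the robot as it stands.
- The arm moves only by the tool drive_tool, never from a script. Its argument "series" is a list that holds one entry, the list of rows, each a list of 6 numbers: the shift along the tool's x, y, z each as a share of 120 mm, from -1 to 1, then the turn, a rotation vector about the tool's x, y, z each as a share of 180 degrees, from -1 to 1. A call has 1 to 20 rows; each row shifts and turns the commanded pose from where the row before left it, along the tool's axes as they then stand; what a row does not reach is not made up. A row lasts 1/8 s, in which the tool goes at most 62.5 mm and 10.7 degrees, less where a joint would pass 70% of its speed; a pose out of reach is approached as far as the arm can. A call with a number of a shift or a turn outside -1 to 1 is refused whole. A call with a gripper value outside its range is refused whole. "jaw" is the opening, from -1 (shut) to 1 (fully open), set as the call begins (left out, the last holds). The fingers move at their own pace and stop on an object; "grip_force" is the grip in N (left out, the last holds). Time passes only in rows, so rows that do not move let the fingers close. It gives the time, the measured TCP pose, the force, the opening and the grip force at its end, in the units of the state.
- env.get_state(): the state, without advancing time (a new reading comes with each control period).
- viewer.read_camera(name): name is "scene" or "top" or "wrist"; returns the picture (480x640x3 uint8, red, green, blue); there is no depth.
- viewer.camera_info(name): a dict with "intrinsics" (3x3 intrinsics, pixels), "D" ([k1, k2, p1, p2, k3] as OpenCV has them; the pictures are not rectified), "R" (3x3) and "t" (3): a world point X has camera coordinates R X + t; the wrist camera has in their place "T_tool_cam" (4x4, takes a point from camera to tool coordinates, whose origin is the TCP and whose axes are the flange's). Camera axes: x right, y down, z forward; pixel columns grow to the right and rows downward; lengths in m; the calibration is good to about 2 mm. A picture is of the moment at which its call begins: read the wrist's pose just before it. camera_info takes no time and is no camera call.
- order.hand_in(): hands the job in; it is judged then, once.
Trained networks look in the newest picture that a camera, given by its name, has taken for a name from the list of things; names that differ only in an ending like _2 or _b are one class to them, and where a whole thing is asked for, a point or a joint stands for the part that bears it (a point fixed in the world has none). Each returns a list of dicts, best first, with "score" (0 to 1); they miss things now and then, are a little off and sometimes report something else, mostly with a low value. They report only what shows in the picture. A call takes as long as a camera call. They do not tell look-alikes from the thing itself.
- models.silhouettes(label, camera): "region" (480x640 bool, what is visible of it) and "location" ([column, row] in pixels, amid what is visible of it).
The state is a dict: "clock": time; "joint_pos": joint angles; "qvel": joint speeds; "tau": joint torques, N m; "tcp_pos": TCP position; "orientation": TCP orientation; "wrist_force": force on the tool from outside, world axes, zero at the start; "ft_torque": the same for the moment, N m; "finger_gap": finger opening in m; "grip_force": force on a finger pad.
Only numpy, scipy, OpenCV 4.12 (cv2) and the standard library are available. Lean on these libraries where they do the work, as an engineer would, in place of code of your own. Each camera call takes 0.05 s, during which the arm holds its last target. There are 200 camera calls.

## Task

Take the filling knife that hangs across the mouth of the drilling jig off its hook and stand it blade down in the blue crock. Then slide the green painted panel, flat on the bench and end first, between the two paint tins and under the jig's bridge until its leading end sits square against the stop. Do not lift or tip the panel, and leave the tins and the other things on the bench where they are.

Things in the scene. Friction and masses are not known exactly. Their poses are not given: they have to be found in the camera images.
- panel: dark green painted wooden chair-back panel with small flowers, 200 (its x) x 110 (its y) x 20 mm high, 0.3 kg, loose and flat on the bench, too wide to grip, the two ends alike. Origin: centre of its underside. Pushed on an edge with light force (1 to 4 N) it slides on the bench.
- jig: fixed drilling jig. Origin: on the bench, middle of its mouth, in the plane of its front face; +x points into the jig (the way the panel must go), z up. Two wooden cheeks, 45 mm high, x = 0 to 105 mm, leave a lane 120 mm wide (y = -60 to 60 mm; outer faces at +-80). The lane ends at the stop, x = 85 mm: the panel home has its centre at x = -15 mm, 115 mm of it still out in front.
- jig_stop (a point): middle of the face of the jig's stop that the panel's end must meet, 85 mm inside the mouth, 10 mm above the bench
- jig_bridge (a point): front lower edge of the jig's aluminium bridge (x = 0, 45 mm above the bench). The bridge spans the lane from x = 0 to 75 mm, top at 63 mm. On its front edge stands a plywood tool board, x = 0 to 12 mm, 130 mm wide, top at 182 mm. Both are fixed.
- jig_hook (a point): point on the axis of the jig's hook, 36 mm in front of the tool board, 174 mm above the bench, y = 0. The hook is a level steel bar, 8 mm thick, sticking out of the board along the jig's -x for 55 mm; its outer end turns up by 6 mm.
- knife: filling knife, red handle, 168 mm long, 0.09 kg, hung by its loop on the jig's hook, 33 to 40 mm before the board, axes as the jig's. Origin: in the handle, 8 mm below its top; z up along the knife, x thin way, y broad way. Handle 26 (y) x 16 (x) mm, z = 8 to -65 mm; blade 60 (y) x 4 (x), down to -125.
- knife_tip (a point): middle of the blade's lower edge, 125 mm below the knife's origin
- knife_loop (a point): middle of the top of the knife's wire loop, 40.5 mm above the knife's origin. Loop of 5 mm wire, 17 mm wide inside; 22 mm are free between the hook bar and the handle's top, so a lift of 10 to 20 mm clears the hook's upturned end
- crock: heavy blue ceramic tool crock, open at the top, fixed; outer diameter 94 mm, inner 84 mm, height 100 mm, floor 6 mm thick. Origin: centre of its underside. A tool let go in it leans on the rim.
- tin_red: paint tin with a red label, diameter 72, height 95 mm, loose, standing to the left of the way into the jig. Origin: centre of its underside
- tin_blue: paint tin with a blue label, diameter 72, height 95 mm, loose, standing to the right of the way into the jig. Origin: centre of its underside
- glue: white glue bottle with an orange cap, diameter 60, height 130 mm, loose, standing. Origin: centre of its underside
- hammer: hammer lying at the right of the bench, 260 mm long along its x, loose. Origin: on the bench under its middle
- brush: brush lying at the back of the bench, 180 mm long along its x, loose. Origin: on the bench under its middle
- offcut: light wood offcut, 160 (x) x 50 x 30 mm, loose, lying at the back left. Origin: centre of its underside
Mind the look-alikes: they are no part of the job. What is shaped like the knife but purple or yellow is not meant.

How it is judged:
By the outcome, as a careful person would: the job done as asked, in the order asked, and still so for the second after the job is handed in, with the robot touching nothing.
It also fails if it takes over 72 s, if anything falls off the work surface, if the arm or the gripper's body presses on something with over 40 N, if the wrist force passes 120 N, or if a joint passes its speed limit or range.

## Working session

There is one attempt and no reset: what is moved stays moved. The work goes in short steps, Python scripts to look and compute and a tool call to move; the robot and the scene stay as the last step left them, time stands still between calls to the robot, and variables do not carry over. Pictures are saved under pics/ and viewed, at most 10 in all, crops included, and the job is handed in when it is done.

Besides the shell and the picture viewer there is one more tool, called after "Request:" by a JSON object that holds its "method" and its "body". drive_tool: Moves the arm, as the interface text tells. Its arguments: {"type":"object","properties":{"series":{"type":"array"},"jaw":{"type":"number"},"grip_force":{"type":"number"}},"required":["series"]}

```bash
mkdir -p pics; ls; python3 - <<'E'
from workcell import env, viewer, order, models
import cv2,numpy as np
for n in("scene","top"):
    im=viewer.read_camera(n); cv2.imwrite(f"pics/{n}0.png",im[:,:,::-1])
    i=viewer.camera_info(n); print(n,i)
print(viewer.camera_info("wrist"))
print(env.get_state())
E
```

```text
pics
scene {'intrinsics': array([[470.66958839,   0.        , 322.4922454 ],
       [  0.        , 470.66958839, 243.38865243],
       [  0.        ,   0.        ,   1.        ]]), 'D': array([0.0069596, 0.       , 0.       , 0.       , 0.       ]), 'R': array([[ 0.15587178,  0.98768905, -0.01320374],
       [ 0.76802966, -0.12959047, -0.62716565],
       [-0.62115572,  0.08761656, -0.77877398]]), 't': array([-0.06431452, -0.35070643,  1.61406836])}
top {'intrinsics': array([[609.41132708,   0.        , 324.8660255 ],
       [  0.        , 609.41132708, 239.53381964],
       [  0.        ,   0.        ,   1.        ]]), 'D': array([0.03923431, 0.        , 0.        , 0.        , 0.        ]), 'R': array([[-0.02576162, -0.99950858,  0.01785889],
       [-0.9935703 ,  0.0236302 , -0.1107234 ],
       [ 0.11024698, -0.02059648, -0.99369079]]), 't': array([-0.03693916,  0.56738377,  1.52865716])}
{'intrinsics': array([[370.58105723,   0.        , 319.6474491 ],
       [  0.        , 370.58105723, 232.75883939],
       [  0.        ,   0.        ,   1.        ]]), 'D': array([-0.05745339,
[... 436 characters left out ...]
': array([-1.38557142e+00,  3.13951960e-01,  4.50877044e-02,  1.30360468e+00,
        2.36157503e-05,  1.43121824e+00]), 'qvel': array([-3.00802851e-04, -2.74068001e-03,  1.87078910e-03,  6.26202809e-04,
       -4.52169874e-04,  8.61525145e-05]), 'tau': array([ 2.14986823e-03, -4.81724417e+01,  2.99244207e+01,  1.27666059e-02,
       -2.03705595e-04,  2.90919971e-06]), 'tcp_pos': array([ 0.18342265, -0.54449507,  0.24148087]), 'orientation': array([-8.36355474e-04,  9.86841491e-01,  1.61688502e-01, -7.28084867e-06]), 'wrist_force': array([-0.44675063, -0.38237487, -0.50540106]), 'ft_torque': array([-0.03836761,  0.01657047,  0.08430316]), 'grip_force': 0.0, 'finger_gap': 0.08567621939753062}
```

View pics/scene0.png

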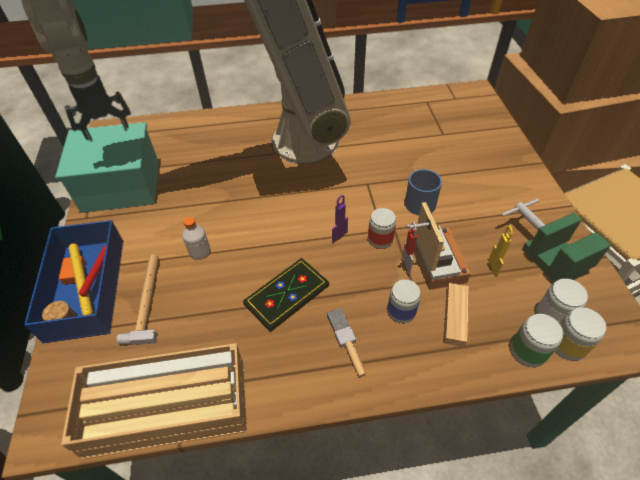

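View pics/top0.png

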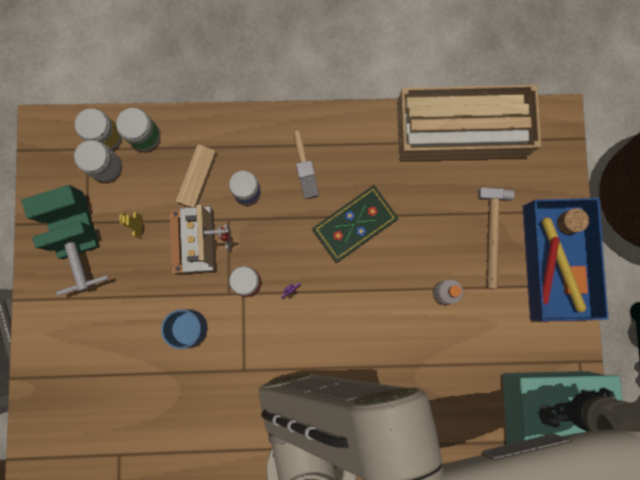

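Scene view: red knife about (409,245) on the jig hook. Look-alikes: purple (340,218) and yellow (500,250) standing free, and a red tool in the tray (92,272). Panel (286,293), tins red (381,228) and blue (404,300), crock (423,190). In the top view the jig opens towards image right (-y): jig (195,240), knife (225,236).

```bash
cat > h.py <<'E'
from workcell import env, viewer, order, models
import cv2,numpy as np
from scipy.spatial.transform import Rotation as Ro
def cam(n):
    i=viewer.camera_info(n)
    K,D=i["intrinsics"],i["D"]
    if n!="wrist": return K,D,i["R"],i["t"]
    s=env.get_state();q=s["orientation"];Rt=Ro.from_quat([q[1],q[2],q[3],q[0]]).as_matrix()
    T=np.eye(4);T[:3,:3]=Rt;T[:3,3]=s["tcp_pos"];T=np.linalg.inv(T@i["T_tool_cam"])
    return K,D,T[:3,:3],T[:3,3]
def proj(P,c):
    K,D,R,t=c;return cv2.projectPoints(np.float64(P).reshape(-1,1,3),cv2.Rodrigues(R)[0],t,K,D)[0].reshape(-1,2)
def plane(uv,z,c):
    K,D,R,t=c;p=cv2.undistortPoints(np.float64(uv).reshape(-1,1,2),K,D).reshape(-1,2)
    d=np.c_[p,np.ones(len(p))]@R;o=-R.T@t
    return o+d*((z-o[2])/d[:,2])[:,None]
def tri(uvs,cs):
    A=[]
    for uv,(K,D,R,t) in zip(uvs,cs):
        p=cv2.undistortPoints(np.float64(uv).reshape(1,1,2),K,D).ravel();P=np.c_[R,t]
        A+=[p[0]*P[2]-P[0],p[1]*P[2]-P[1]]
    X=np.linalg.svd(np.array(A))[2][-1];return X[:3]/X[3]
def show():
    s=env.get_state();print({k:np.round(s[k],4) for k in("clock","joint_pos","tcp_pos","orientation","wrist_force","finger_gap","grip_force")})
E
python3 - <<'E'
from h import *
hh=dict(panel=.02,tin_red=.095,tin_blue=.095,crock=.1,glue=.13,jig=.05,knife=.1,hammer=.01,brush=.01,offcut=.03)
im={}
for n in("top","scene"):
    im[n]=viewer.read_camera(n);c=cam(n)
    for k,z in hh.items():
        for d in models.silhouettes(k,n)[:4]:
            r=d["region"].astype(np.uint8);m=cv2.minAreaRect(np.argwhere(r)[:,::-1].astype(np.float32))
            o=[]
            if k in("panel","jig","offcut"): o=np.round(plane(cv2.boxPoints(m),z,c)[:,:2],3).tolist()
            print(n,k,round(d["score"],2),np.round(d["location"]),r.sum(),np.round(plane(d["location"],z,c)[0],3),o)
a=cv2.resize(im["scene"][180:305,370:490],None,fx=3.3,fy=3.3,interpolation=2)
b=cv2.resize(im["top"][165:305,150:270],None,fx=3.3,fy=3.3,interpolation=2)
o=np.zeros((470,800,3),np.uint8);o[:a.shape[0],:a.shape[1]]=a;o[:b.shape[0],400:400+b.shape[1]]=b
cv2.imwrite("pics/c1.png",o[:,:,::-1])
E
```

```text
top panel 0.86 [353. 226.] 3354 [ 0.601 -0.124  0.02 ] [[0.596, -0.012], [0.714, -0.18], [0.619, -0.244], [0.503, -0.076]]
top tin_red 0.88 [245. 280.] 706 [0.465 0.146 0.095] []
top tin_blue 0.94 [244. 189.] 787 [0.69  0.148 0.095] []
top tin_blue 0.7 [182. 327.] 1434 [0.355 0.298 0.095] []
top crock 0.65 [184. 329.] 1387 [0.351 0.292 0.1  ] []
top crock 0.59 [223. 238.] 138 [0.568 0.198 0.1  ] []
top crock 0.47 [190. 241.] 2672 [0.564 0.279 0.1  ] []
top glue 0.8 [447. 289.] 581 [ 0.43  -0.336  0.13 ] []
top glue 0.44 [191. 241.] 2739 [0.56 0.27 0.13] []
top jig 0.94 [191. 239.] 2826 [0.573 0.286 0.05 ] [[0.659, 0.342], [0.661, 0.198], [0.49, 0.193], [0.488, 0.335]]
top jig 0.22 [224. 236.] 219 [0.578 0.205 0.05 ] [[0.605, 0.221], [0.608, 0.192], [0.544, 0.185], [0.541, 0.215]]
top knife 0.72 [226. 234.] 224 [0.579 0.192 0.1  ] []
top knife 0.57 [136. 222.] 389 [0.611 0.41  0.1  ] []
top knife 0.53 [288. 288.] 90 [0.443 0.042 0.1  ] []
top knife 0.53 [244. 189.] 769 [0.689 0.146 0.1  ] []
top hammer 0.75 [225. 236.] 171 [0.584 0.206 0.01 ] []
top hammer 0.6 [494. 227.] 1327 [ 0.591
[... 609 characters left out ...]

scene jig 0.9 [439. 254.] 2628 [0.58  0.284 0.05 ] [[0.41, 0.23], [0.376, 0.364], [0.675, 0.341], [0.699, 0.226]]
scene knife 0.94 [338. 222.] 419 [0.471 0.035 0.1  ] []
scene knife 0.88 [409. 250.] 387 [0.592 0.194 0.1  ] []
scene knife 0.77 [501. 253.] 556 [0.64  0.416 0.1  ] []
scene hammer 0.63 [146. 317.] 1250 [ 0.623 -0.479  0.01 ] []
scene hammer 0.37 [406. 300.] 1140 [0.681 0.172 0.01 ] []
scene brush 0.92 [346. 334.] 884 [0.753 0.005 0.01 ] []
scene offcut 0.77 [456. 319.] 1378 [0.765 0.271 0.03 ] [[0.828, 0.22], [0.659, 0.279], [0.671, 0.337], [0.838, 0.273]]
scene offcut 0.21 [344. 336.] 923 [ 0.766 -0.004  0.03 ] [[0.697, -0.038], [0.685, 0.007], [0.867, 0.034], [0.876, -0.006]]
```

View pics/c1.png

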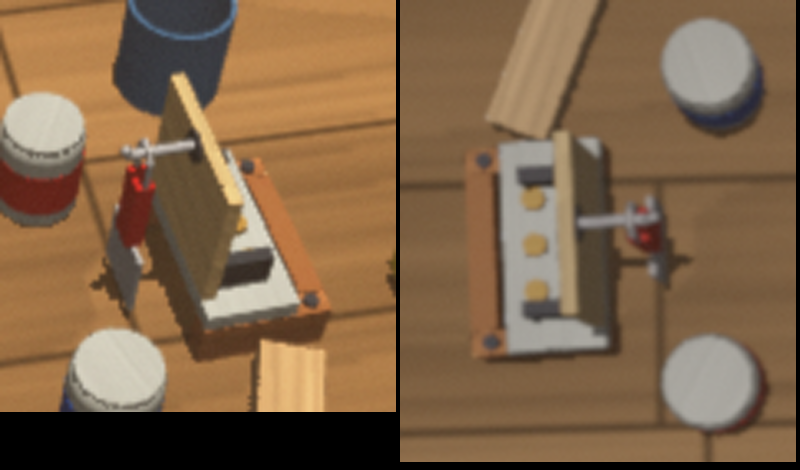

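The crop shows the red-handled knife on the jig's hook, broad side across the mouth: the right one. Now I'll fit the jig, tins, crock and panel.

```bash
python3 - <<'E'
from h import *
from scipy.optimize import least_squares as LS
T,S=cam("top"),cam("scene")
ft=lambda p:[150+(p[0]-400)/3.3,165+p[1]/3.3]; fs=lambda p:[370+p[0]/3.3,180+p[1]/3.3]
obs=[(T,ft((601,140)),(0,-.08,.063)),(T,ft((608,347)),(0,.08,.063)),(T,ft((500,142)),(.075,-.08,.063)),(T,ft((503,353)),(.075,.08,.063)),
(T,ft((569,132)),(0,-.065,.182)),(T,ft((577,312)),(0,.065,.182)),
(S,fs((175,78)),(0,.065,.182)),(S,fs((230,203)),(0,-.065,.182))]
def w(p,q):
    c,s=np.cos(p[2]),np.sin(p[2]);return np.array([p[0]+c*q[0]-s*q[1],p[1]+s*q[0]+c*q[1],q[2]])
f=lambda p:np.concatenate([proj(w(p,q),c)[0]-uv for c,uv,q in obs])
r=LS(f,[.57,.22,1.57]);print("jig",r.x,np.degrees(r.x[2]));print(np.round(r.fun.reshape(-1,2),1))
p=r.x
print("hook pt",w(p,(-.036,0,.174)),"stop",w(p,(.085,0,.01)))
for n,q in dict(hooktip=(-.055,0,.18),loop=(-.036,0,.1805),khandletop=(-.036,0,.148),ktip=(-.036,0,.015)).items(): print(n,proj(w(p,q),T),proj(w(p,q),S))
print("tin b",plane(ft((708,67)),.095,T),plane(fs((119,366)),.095,S));print("tin r",plane(ft((709,380)),.095,T),plane(fs((43,123)),.095,S))
# panel and crock by hulls
for k in("panel",):
  for n,c in(("top",T),("scene",S)):
    viewer.read_camera(n);m=models.silhouettes(k,n)[0]["region"]
    P=plane(np.argwhere(m)[:,::-1],.015,c)[:,:2].astype(np.float32);b=cv2.minAreaRect(P);print(k,n,b)
    P=plane(np.argwhere(m)[:,::-1],.02,c)[:,:2].astype(np.float32);b=cv2.minAreaRect(P);print(k,n,b)
E
```

```text
jig [0.57412882 0.23523996 1.60078718] 91.71834923879176
[[-1.6 -1.3]
 [-1.4 -0.5]
 [-1.  -0.3]
 [-0.  -0.6]
 [-0.4 -1. ]
 [-0.9  0.4]
 [-3.3 -1.9]
 [-2.4 -0.2]]
hook pt [0.57520833 0.19925614 0.174     ] stop [0.57157998 0.32020173 0.01      ]
hooktip [[225.87184091 230.72098054]] [[406.12419466 224.781772  ]]
loop [[217.5751701  231.12906637]] [[413.75792194 223.47367002]]
khandletop [[219.73946382 232.8415858 ]] [[411.93745797 232.18872966]]
ktip [[227.66725953 239.11557654]] [[405.25220472 264.21068693]]
tin b [[0.69894844 0.1484091  0.095     ]] [[0.70686551 0.15514131 0.095     ]]
tin r [[0.46468739 0.15027943 0.095     ]] [[0.46946236 0.15664487 0.095     ]]
panel top ((0.6087894439697266, -0.12916719913482666), (0.11169233918190002, 0.20242734253406525), 34.11670684814453)
panel top ((0.6081051230430603, -0.12881532311439514), (0.11133603751659393, 0.20178166031837463), 34.11681365966797)
panel scene ((0.6116982698440552, -0.12543174624443054), (0.12282866984605789, 0.21038943529129028), 34.81291580200195)
panel scene ((0.6149799823760986, -0.12542152404785156), (0.1222272589802742, 0.20935924351215363), 34.81291580200195)
```

Request:
{"method": "drive_tool", "body": {"series": [[[0.3625, -0.345, -0.012, 0, 0, 0], [0.3625, -0.345, -0.012, 0, 0, 0], [0.3625, -0.345, -0.012, 0, 0, 0], [0.3625, -0.345, -0.012, 0, 0, 0], [0.3625, -0.345, -0.012, 0, 0, 0], [0.3625, -0.345, -0.012, 0, 0, 0], [0.3625, -0.345, -0.012, 0, 0, 0], [0.3625, -0.345, -0.012, 0, 0, 0], [0.3625, -0.345, -0.012, 0, 0, 0], [0.3625, -0.345, -0.012, 0, 0, 0], [0.3625, -0.345, -0.012, 0, 0, 0], [0.3625, -0.345, -0.012, 0, 0, 0], [0.3625, -0.345, -0.012, 0, 0, 0], [0.3625, -0.345, -0.012, 0, 0, 0]]], "jaw": 1}}

```text
clock: 3.15
tcp_pos: [0.5765, 0.2007, 0.2626]
orientation: [0.0, 0.987, 0.162, 0.0]
wrist_force: [1.3, -0.1, -0.4]
finger_gap: 0.0853
grip_force: 0.0
```

Request:
{"method": "drive_tool", "body": {"series": [[[0, 0, 0, 0, 0, -0.058], [0, 0, 0, 0, 0, -0.058], [0, 0, 0, 0, 0, -0.058], [0, 0, 0, 0, 0, -0.058], [0, 0, 0, 0, 0, -0.058], [0, 0, 0, 0, 0, -0.058], [0, 0, 0, 0, 0, -0.058], [0, 0, 0, 0, 0, -0.058], [0, 0, 0, 0, 0, -0.058], [0, 0, 0, 0, 0, -0.058], [0, 0, 0, 0, 0, -0.058], [0, 0, 0, 0, 0, -0.058]]]}}

```text
clock: 4.65
tcp_pos: [0.5757, 0.1986, 0.2624]
orientation: [-0.0, 0.307, 0.952, -0.0]
wrist_force: [-0.4, -0.1, -0.5]
finger_gap: 0.0854
grip_force: 0.0
```

Request:
{"method": "drive_tool", "body": {"series": [[[0, 0, 0, 0, 0, -0.058], [0, 0, 0, 0, 0, -0.058], [0, 0, 0, 0, 0, -0.058], [0, 0, 0, 0, 0, -0.058], [0, 0, 0, 0, 0, -0.058], [0, 0, 0, 0, 0, -0.058], [0, 0, 0, 0, 0, -0.058], [0, 0, 0, 0, 0, -0.058], [0, 0, 0, 0, 0, -0.058], [0, 0, 0, 0, 0, -0.058], [0, 0, 0, 0, 0, -0.058], [0, 0, 0, 0, 0, -0.058]]]}}

```text
clock: 6.15
tcp_pos: [0.5757, 0.1987, 0.2624]
orientation: [-0.0, -0.704, 0.71, -0.0]
wrist_force: [0.3, -1.0, -0.2]
finger_gap: 0.0857
grip_force: 0.0
```

```bash
python3 - <<'E'
from h import *
show();c=cam("wrist");im=viewer.read_camera("wrist");cv2.imwrite("pics/w1.png",im[:,:,::-1])
for k in("knife","jig","tin_red","tin_blue"):
    for d in models.silhouettes(k,"wrist")[:3]: print(k,d["score"],d["location"],d["region"].sum())
p=(.5741,.2352,1.6008)
def w(p,q):
    co,s=np.cos(p[2]),np.sin(p[2]);return np.array([p[0]+co*q[0]-s*q[1],p[1]+s*q[0]+co*q[1],q[2]])
for n,q in dict(hooktip=(-.055,0,.18),loop=(-.036,0,.183),bL=(0,.065,.182),bR=(0,-.065,.182),brL=(0,.08,.063),brR=(0,-.08,.063)).items(): print(n,proj(w(p,q),c))
np.savez("w1.npz",K=c[0],D=c[1],R=c[2],t=c[3])
E
```

```text
{'clock': np.float64(6.15), 'joint_pos': array([ 2.0060e-01,  3.7760e-01,  1.8670e-01,  1.3800e+00, -1.0000e-04,
       -1.3617e+00]), 'tcp_pos': array([0.5757, 0.1987, 0.2624]), 'orientation': array([-1.000e-04, -7.041e-01,  7.101e-01, -0.000e+00]), 'wrist_force': array([ 0.2791, -0.9905, -0.2066]), 'finger_gap': np.float64(0.0857), 'grip_force': np.float64(0.0)}
knife 0.76 [317.3, 207.2] 2474
knife 0.61 [485.9, 14.7] 3215
knife 0.57 [288.4, 387.2] 2425
jig 0.7 [317.5, 280.4] 16104
tin_red 0.94 [443.4, 157.2] 7129
tin_blue 0.97 [173.8, 151.5] 7482
hooktip [[317.91412371 218.91377569]]
loop [[319.10564345 250.01190692]]
bL [[421.39754837 297.50086475]]
bR [[221.77373761 304.0890897 ]]
brL [[404.93860542 235.82350122]]
brR [[237.23494949 241.73344802]]
```

View pics/w1.png

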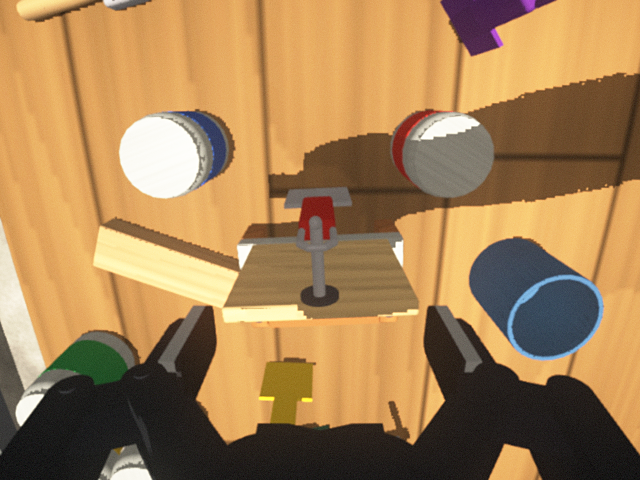

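The wrist view shows the knife's loop on the hook at (318,240), hook tip (316,222), board top edge from (225,308) to (418,310), and tins on both sides. Next I'll refine the jig pose with it.

```bash
python3 - <<'E'
from h import *
from scipy.optimize import least_squares as LS
T,S=cam("top"),cam("scene");d=np.load("w1.npz");W=(d["K"],d["D"],d["R"],d["t"])
ft=lambda p:[150+(p[0]-399.5)/3.3-.5,165+(p[1]+.5)/3.3-.5]; fs=lambda p:[370+(p[0]+.5)/3.3-.5,180+(p[1]+.5)/3.3-.5]
obs=[(T,ft((601,140)),(0,-.08,.063)),(T,ft((608,347)),(0,.08,.063)),(T,ft((500,142)),(.075,-.08,.063)),(T,ft((503,353)),(.075,.08,.063)),
(T,ft((569,132)),(0,-.065,.182)),(T,ft((577,312)),(0,.065,.182)),
(S,fs((172,82)),(0,.065,.182)),(S,fs((230,205)),(0,-.065,.182)),
(W,(224,308),(0,-.065,.182)),(W,(418,308),(0,.065,.182)),(W,(240,239),(0,-.08,.063)),(W,(403,235),(0,.08,.063)),(W,(316,222),(-.053,0,.184))]
def w(p,q):
    c,s=np.cos(p[2]),np.sin(p[2]);return np.array([p[0]+c*q[0]-s*q[1],p[1]+s*q[0]+c*q[1],q[2]])
f=lambda p:np.concatenate([proj(w(p,q),c)[0]-uv for c,uv,q in obs])
r=LS(f,[.57,.22,1.57]);print("jig",r.x,np.degrees(r.x[2]));print(np.round(r.fun.reshape(-1,2),1))
p=r.x
print("knife",w(p,(-.0365,0,.1425)))
for n,q in dict(loop=(-.0365,0,.183),htop=(-.0285,0,.15),kt=(-.0365,.03,.0175),kt2=(-.0365,-.03,.0175)).items(): print(n,proj(w(p,q),W))
print("tins",plane([(159,155),(449,155)],.095,W))
print(plane([555,316],.1,W),plane([184,329],.1,T))
E
```

```text
jig [0.57470565 0.23666909 1.58761811] 90.9638171155471
[[-1.4 -1.2]
 [-2.1 -0.3]
 [-0.9 -0.6]
 [-0.7 -0.8]
 [-0.3 -0.9]
 [-1.6  0.6]
 [-1.1 -2.7]
 [-1.8 -0.3]
 [-3.1 -3.1]
 [ 2.2 -7.3]
 [-3.4  3.1]
 [ 1.2  3.3]
 [ 2.2  4.4]]
knife [0.57531962 0.20017426 0.1425    ]
loop [[318.8909894  251.46644883]]
htop [[319.31219644 244.61950839]]
kt [[348.28430412 191.46246149]]
kt2 [[290.45624408 192.84538665]]
tins [[0.70427105 0.15083838 0.095     ]
 [0.47059271 0.1528763  0.095     ]]
[[0.35517163 0.30053594 0.1       ]] [[0.35148499 0.29289435 0.1       ]]
```

Request:
{"method": "drive_tool", "body": {"series": [[[-0.01, 0, 0.22, 0, 0, 0], [0, 0, 0.22, 0, 0, 0], [0, 0, 0.22, 0, 0, 0], [0, 0, 0.22, 0, 0, 0], [0, 0, 0.11, 0, 0, 0], [0, 0, 0.1, 0, 0, 0], [0, 0, 0, 0, 0, 0]]]}}

```text
clock: 7.28
tcp_pos: [0.5754, 0.1998, 0.1312]
orientation: [-0.0, -0.702, 0.712, 0.0]
wrist_force: [-0.5, -0.1, 0.1]
finger_gap: 0.0854
grip_force: 0.0
```

```bash
python3 - <<'E'
from h import *
show();im=viewer.read_camera("wrist");cv2.imwrite("pics/w2.png",im[:,:,::-1])
E
```

```text
{'clock': np.float64(7.275), 'joint_pos': array([ 2.0250e-01,  4.3120e-01, -5.8100e-02,  1.0824e+00, -1.0000e-04,
       -1.3533e+00]), 'tcp_pos': array([0.5754, 0.1998, 0.1312]), 'orientation': array([-4.000e-04, -7.018e-01,  7.124e-01,  2.000e-04]), 'wrist_force': array([-0.5042, -0.0658,  0.1033]), 'finger_gap': np.float64(0.0854), 'grip_force': np.float64(0.0)}
```

View pics/w2.png

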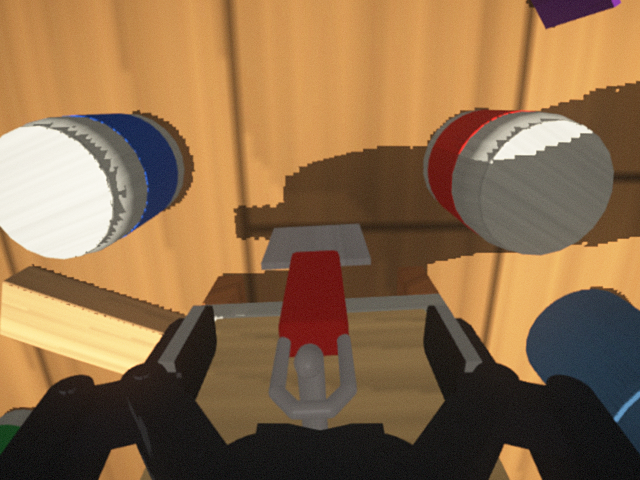

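The handle (285–350, 250–355) sits centred between the fingers (213 and 427). I'll close on it.

Request:
{"method": "drive_tool", "body": {"series": [[[0, 0, 0, 0, 0, 0], [0, 0, 0, 0, 0, 0], [0, 0, 0, 0, 0, 0], [0, 0, 0, 0, 0, 0], [0, 0, 0, 0, 0, 0], [0, 0, 0, 0, 0, 0], [0, 0, 0, 0, 0, 0], [0, 0, 0, 0, 0, 0]]], "jaw": -1, "grip_force": 40}}

```text
clock: 8.32
tcp_pos: [0.576, 0.1999, 0.132]
orientation: [0.0, -0.702, 0.712, -0.0]
wrist_force: [0.7, -0.1, 4.5]
finger_gap: 0.0253
grip_force: 39.3
```

Request:
{"method": "drive_tool", "body": {"series": [[[0, 0, -0.06, 0, 0, 0], [0, 0, -0.06, 0, 0, 0], [0, 0, 0, 0, 0, 0]]]}}

```text
clock: 8.7
tcp_pos: [0.576, 0.1999, 0.1466]
orientation: [0.0, -0.702, 0.712, -0.0]
wrist_force: [-0.1, 0.1, -1.3]
finger_gap: 0.0257
grip_force: 39.3
```

```bash
python3 - <<'E'
from h import *
show();im=viewer.read_camera("wrist");cv2.imwrite("pics/w3.png",im[:,:,::-1])
E
```

```text
{'clock': np.float64(8.7), 'joint_pos': array([ 2.0250e-01,  4.2100e-01, -3.4400e-02,  1.1147e+00, -1.0000e-04,
       -1.3538e+00]), 'tcp_pos': array([0.576 , 0.1999, 0.1466]), 'orientation': array([ 3.000e-04, -7.020e-01,  7.122e-01, -2.000e-04]), 'wrist_force': array([-0.0724,  0.0713, -1.317 ]), 'finger_gap': np.float64(0.0257), 'grip_force': np.float64(39.2679)}
```

View pics/w3.png

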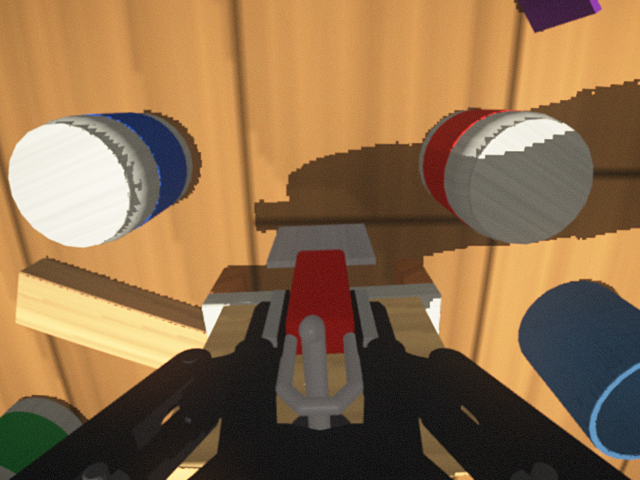

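Request:
{"method": "drive_tool", "body": {"series": [[[0.12, 0, 0, 0, 0, 0], [0.19, 0, 0, 0, 0, 0], [0.19, 0, 0, 0, 0, 0], [0, 0, -0.29, 0, 0, 0], [0, 0, -0.29, 0, 0, 0], [0, 0, -0.29, 0, 0, 0], [0, 0.37, 0, 0, 0, 0], [0, 0.37, 0, 0, 0, 0], [0, 0.37, 0, 0, 0, 0], [0, 0.37, 0, 0, 0, 0], [0, 0.37, 0, 0, 0, 0], [-0.32, 0, 0, 0, 0, 0], [-0.32, 0, 0, 0, 0, 0], [-0.32, 0, 0, 0, 0, 0], [-0.32, 0, 0, 0, 0, 0], [0, 0, 0, 0, 0, 0], [0, 0, 0, 0, 0, 0]]]}}

```text
clock: 10.88
tcp_pos: [0.3548, 0.2958, 0.25]
orientation: [-0.001, -0.702, 0.712, -0.0]
wrist_force: [0.2, -0.7, -1.2]
finger_gap: 0.0257
grip_force: 39.9
```

```bash
python3 - <<'E'
from h import *
show();c=cam("wrist");im=viewer.read_camera("wrist")
p=env.get_state()["tcp_pos"]
print(proj([p[0],p[1],p[2]-.1135],c))
o=[im]
t=viewer.read_camera("top");o=np.zeros((480,800,3),np.uint8)
o[:,:480]=cv2.resize(im,(480,360))[0:360].shape and cv2.copyMakeBorder(cv2.resize(im,(480,360)),0,120,0,0,cv2.BORDER_CONSTANT)
o[:300,480:]=cv2.resize(t[260:380,120:248],(320,300));cv2.imwrite("pics/w4.png",o[:,:,::-1])
E
```

```text
{'clock': np.float64(10.875), 'joint_pos': array([ 5.2120e-01,  9.3100e-02, -2.1140e-01,  1.2676e+00, -6.0000e-04,
       -1.0350e+00]), 'tcp_pos': array([0.3548, 0.2958, 0.25  ]), 'orientation': array([-7.000e-04, -7.020e-01,  7.122e-01, -1.000e-04]), 'wrist_force': array([ 0.1684, -0.7316, -1.2147]), 'finger_gap': np.float64(0.0257), 'grip_force': np.float64(39.933)}
[[318.22141332 231.25410403]]
```

View pics/w4.png

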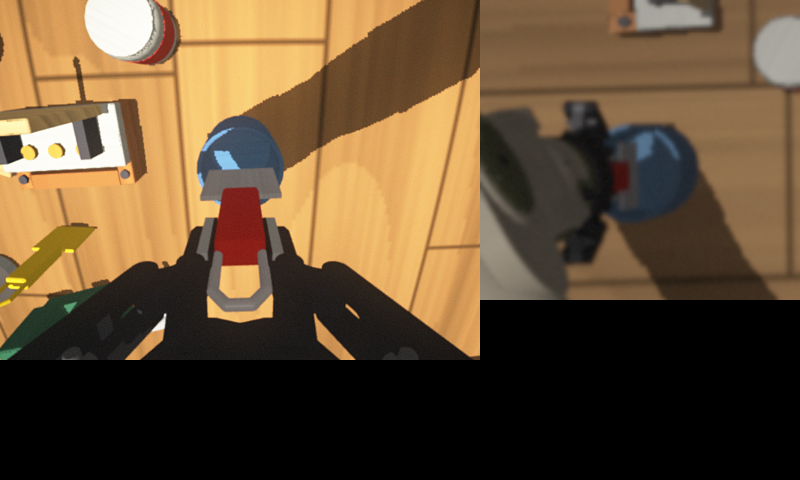

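```bash
python3 - <<'E'
from h import *
c=cam("wrist");im=viewer.read_camera("wrist")
for X in [(.3548,.2958),(.3548,.288)]:
    a=np.linspace(0,6.28,9)[:-1]
    print(np.round(proj(np.c_[X[0]+.047*np.cos(a),X[1]+.047*np.sin(a),0*a+.1],c)).tolist())
for d in models.silhouettes("crock","wrist")[:2]:
    m=d["region"];q=np.argwhere(m);print(d["score"],q.min(0),q.max(0))
b=cv2.resize(im[140:300,230:410],None,fx=4,fy=3.7,interpolation=2)
cv2.imwrite("pics/w5.png",b[:590,:,::-1])
E
```

```text
[[260.0, 218.0], [279.0, 256.0], [320.0, 271.0], [360.0, 255.0], [378.0, 216.0], [362.0, 175.0], [318.0, 157.0], [275.0, 176.0]]
[[259.0, 208.0], [279.0, 247.0], [320.0, 262.0], [360.0, 246.0], [378.0, 207.0], [362.0, 165.0], [318.0, 147.0], [274.0, 166.0]]
0.74 [154 263] [272 378]
```

View pics/w5.png

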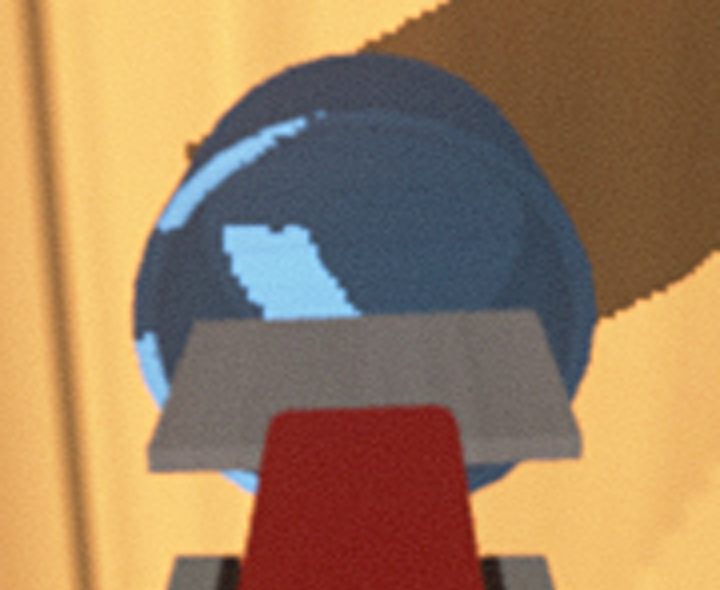

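The rim circle (centre near (321,221) in the wrist picture) is about 4 mm further in +y than the tool. I'll correct that and lower.

Request:
{"method": "drive_tool", "body": {"series": [[[-0.035, 0.01, 0, 0, 0, 0], [0, 0, 0.17, 0, 0, 0], [0, 0, 0.17, 0, 0, 0], [0, 0, 0.17, 0, 0, 0], [0, 0, 0.17, 0, 0, 0], [0, 0, 0.17, 0, 0, 0], [0, 0, 0.15, 0, 0, 0], [0, 0, 0, 0, 0, 0]]]}}

```text
clock: 12.08
tcp_pos: [0.353, 0.3002, 0.1293]
orientation: [-0.001, -0.702, 0.712, 0.0]
wrist_force: [-0.5, 0.2, 0.3]
finger_gap: 0.0257
grip_force: 39.9
```

Request:
{"method": "drive_tool", "body": {"series": [[[0, 0, 0, 0, 0, 0], [0, 0, 0, 0, 0, 0], [0, 0, 0, 0, 0, 0], [0, 0, 0, 0, 0, 0], [0, 0, 0, 0, 0, 0], [0, 0, -0.1, 0, 0, 0], [0, 0, -0.3, 0, 0, 0], [0, 0, -0.4, 0, 0, 0], [0, 0, -0.4, 0, 0, 0], [0, 0, 0, 0, 0, 0]]], "jaw": 1}}

```text
clock: 13.32
tcp_pos: [0.3559, 0.3021, 0.2792]
orientation: [0.004, -0.702, 0.712, -0.001]
wrist_force: [0.6, -0.6, -0.6]
finger_gap: 0.0855
grip_force: 0.0
```

```bash
python3 - <<'E'
from h import *
show();c=cam("wrist");im=viewer.read_camera("wrist")
for d in models.silhouettes("knife","wrist")[:3]: print(d["score"],d["location"],d["region"].sum())
# fingertip depth: known points in tool frame on pads at y=+-.043
K,D=c[0],c[1];T=viewer.camera_info("wrist")["T_tool_cam"];Ti=np.linalg.inv(T)
for z in(-.01,-.002,.005,.011):
    P=np.array([[x,y,z] for y in(-.043,.043) for x in(.011,-.011)])
    print(z,np.round(cv2.projectPoints(P,cv2.Rodrigues(Ti[:3,:3])[0],Ti[:3,3],K,D)[0].reshape(-1,2)).tolist())
s=viewer.read_camera("scene")
o=np.zeros((400,800,3),np.uint8);o[:390,:520]=cv2.resize(im,(520,390));o[:350,520:]=cv2.resize(s[150:300,340:460],(280,350));cv2.imwrite("pics/w6.png",o[:,:,::-1])
E
```

```text
{'clock': np.float64(13.325), 'joint_pos': array([ 5.3160e-01,  8.6900e-02, -1.4710e-01,  1.3282e+00, -1.0000e-04,
       -1.0248e+00]), 'tcp_pos': array([0.3559, 0.3021, 0.2792]), 'orientation': array([ 0.0041, -0.702 ,  0.7122, -0.0011]), 'wrist_force': array([ 0.5584, -0.6474, -0.6306]), 'finger_gap': np.float64(0.0855), 'grip_force': np.float64(0.0)}
0.81 [324.3, 214.0] 4256
0.67 [80.0, 320.8] 3633
0.55 [11.0, 196.4] 1108
-0.01 [[203.0, 308.0], [209.0, 357.0], [431.0, 309.0], [425.0, 357.0]]
-0.002 [[209.0, 298.0], [215.0, 345.0], [426.0, 298.0], [420.0, 345.0]]
0.005 [[214.0, 290.0], [219.0, 335.0], [421.0, 290.0], [416.0, 335.0]]
0.011 [[218.0, 283.0], [222.0, 327.0], [417.0, 283.0], [413.0, 327.0]]
```

View pics/w6.png

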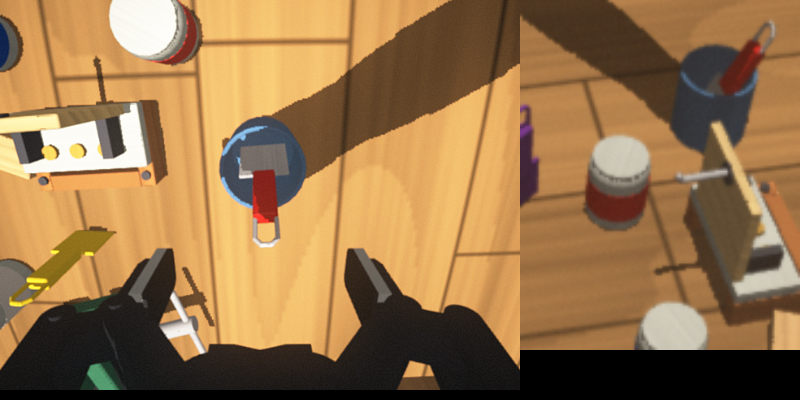

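The knife stands in the crock. Fully open, the fingertips are about at TCP −2 mm. Next I'll go above and behind the panel's rear end.

Request:
{"method": "drive_tool", "body": {"series": [[[0.367, -0.23, 0.055, 0, 0, 0], [0.367, -0.23, 0.055, 0, 0, 0], [0.367, -0.23, 0.055, 0, 0, 0], [0.367, -0.23, 0.055, 0, 0, 0], [0.367, -0.23, 0.055, 0, 0, 0], [0.367, -0.23, 0.055, 0, 0, 0], [0.367, -0.23, 0.055, 0, 0, 0], [0.367, -0.23, 0.055, 0, 0, 0], [0.367, -0.23, 0.055, 0, 0, 0], [0.367, -0.23, 0.055, 0, 0, 0], [0.367, -0.23, 0.055, 0, 0, 0], [0.367, -0.23, 0.055, 0, 0, 0], [0, 0, 0, 0, 0, -0.049], [0, 0, 0, 0, 0, -0.049], [0, 0, 0, 0, 0, -0.049], [0, 0, 0, 0, 0, -0.049], [0, 0, 0, 0, 0, 0], [0, 0, 0, 0, 0, 0]]]}}

```text
clock: 15.72
tcp_pos: [0.677, -0.2321, 0.1941]
orientation: [0.0, 0.884, -0.467, -0.001]
wrist_force: [0.0, -0.5, -0.8]
finger_gap: 0.0854
grip_force: 0.0
```

```bash
cat >> h.py <<'E'
def fitpanel(n,x0,save=None):
    # panel pose from its silhouette: match projected top+bottom hull to mask by IoU-ish contour extents
    from scipy.optimize import minimize
    c=cam(n);im=viewer.read_camera(n)
    ds=models.silhouettes("panel",n)
    if not ds: print(n,"none");return None
    m=ds[0]["region"]
    if save: cv2.imwrite(save,im[:,:,::-1])
    B=np.array([[a,b,z] for z in(0,.02) for a in(-.1,.1) for b in(-.055,.055)])
    def cost(p):
        co,s=np.cos(p[2]),np.sin(p[2]);P=np.c_[p[0]+co*B[:,0]-s*B[:,1],p[1]+s*B[:,0]+co*B[:,1],B[:,2]]
        h=cv2.convexHull(np.float32(proj(P,c)));g=np.zeros((480*2,640*2),np.uint8);cv2.fillConvexPoly(g,np.int32(np.round(h*32)),1,shift=4)
        g=cv2.resize(g*255,(640,480),interpolation=cv2.INTER_AREA)/255.
        return np.abs(g-m).sum()
    r=minimize(cost,x0,method="Nelder-Mead",options=dict(initial_simplex=np.array(x0)+np.array([[0,0,0],[.012,0,0],[0,.012,0],[0,0,.08]]),xatol=1e-4,fatol=.5))
    print(n,"panel",np.round(r.x,4),"deg",round(np.degrees(r.x[2]),2),"err",r.fun,"of",m.sum());return r.x
E
python3 - <<'E'
from h import *
show()
x=[.610,-.127,2.173]
fitpanel("wrist",x,"pics/w7.png");fitpanel("top",x);fitpanel("scene",x)
E
```

```text
{'clock': np.float64(15.725), 'joint_pos': array([-4.4230e-01,  6.1700e-01,  4.0380e-01,  1.3595e+00, -1.0000e-04,
       -2.6118e+00]), 'tcp_pos': array([ 0.677 , -0.2321,  0.1941]), 'orientation': array([ 1.000e-04,  8.842e-01, -4.671e-01, -9.000e-04]), 'wrist_force': array([ 0.0448, -0.5018, -0.7724]), 'finger_gap': np.float64(0.0854), 'grip_force': np.float64(0.0)}
wrist panel [ 0.6088 -0.1267  2.1686] deg 124.25 err 267.54117647058825 of 20912
top panel [ 0.6091 -0.1281  2.1726] deg 124.48 err 1118.8196078431372 of 2214
scene panel [ 0.6116 -0.1245  2.152 ] deg 123.3 err 145.05490196078432 of 3073
```

View pics/w7.png

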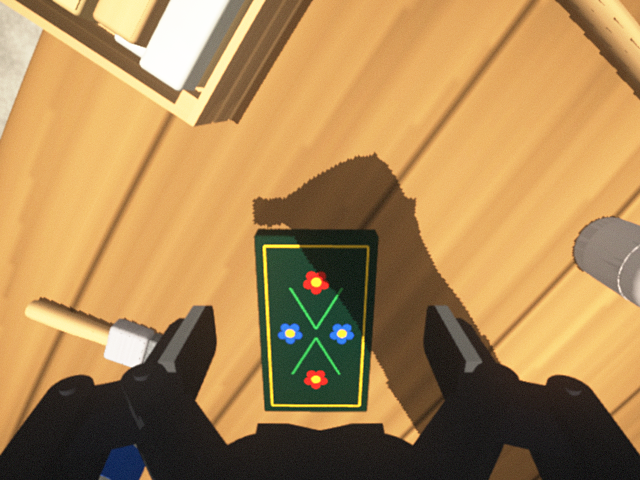

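Request:
{"method": "drive_tool", "body": {"series": [[[0, -0.025, 0.29, 0, 0, 0], [0, 0, 0.29, 0, 0, 0], [0, 0, 0.29, 0, 0, 0], [0, 0, 0.29, 0, 0, 0], [0, 0, 0.29, 0, 0, 0], [0, 0, 0.05, 0, 0, 0], [0, 0, 0.03, 0, 0, 0], [0, 0, 0, 0, 0, 0]]]}}

```text
clock: 17.02
tcp_pos: [0.6809, -0.2312, 0.0133]
orientation: [0.0, 0.885, -0.466, 0.001]
wrist_force: [-0.3, 0.4, -1.3]
finger_gap: 0.0854
grip_force: 0.0
```

Request:
{"method": "drive_tool", "body": {"series": [[[0, 0, 0.03, 0, 0, 0], [0, 0, 0.02, 0, 0, 0], [0, 0, 0, 0, 0, 0]]]}}

```text
clock: 17.4
tcp_pos: [0.6798, -0.2306, 0.0056]
orientation: [0.0, 0.885, -0.466, -0.0]
wrist_force: [0.0, -0.0, -0.1]
finger_gap: 0.0854
grip_force: 0.0
```

```bash
python3 - <<'E'
from h import *
show();fitpanel("wrist",[.6088,-.1267,2.1686])
E
```

```text
{'clock': np.float64(17.4), 'joint_pos': array([-4.3870e-01,  7.2600e-01,  1.2520e-01,  9.7020e-01, -1.0000e-04,
       -2.6107e+00]), 'tcp_pos': array([ 0.6798, -0.2306,  0.0056]), 'orientation': array([ 0.000e+00,  8.848e-01, -4.660e-01, -1.000e-04]), 'wrist_force': array([ 0.0258, -0.0359, -0.1144]), 'finger_gap': np.float64(0.0854), 'grip_force': np.float64(0.0)}
wrist panel [ 0.6053 -0.1277  2.1575] deg 123.62 err 14517.866666666665 of 15588
```

Request:
{"method": "drive_tool", "body": {"series": [[[-0.04, 0, 0, 0, 0, 0], [-0.04, 0, 0, 0, 0, 0], [-0.03, 0, 0, 0, 0, 0], [-0.03, 0, 0, 0, 0, 0], [-0.03, 0, 0, 0, 0, 0]]]}}

```text
clock: 18.12
tcp_pos: [0.6685, -0.214, 0.0058]
orientation: [0.0, 0.885, -0.466, 0.0]
wrist_force: [1.8, -2.0, -1.4]
finger_gap: 0.0855
grip_force: 1.0
```

```bash
python3 - <<'E'
from h import *
show();fitpanel("scene",[.6116,-.1245,2.152]);
c=cam("wrist");im=viewer.read_camera("wrist");cv2.imwrite("pics/w8.png",im[:,:,::-1])
p=env.get_state()["tcp_pos"];print(p)
g=cv2.cvtColor(im,cv2.COLOR_RGB2HSV)
# dark green rear edge: lowest-dark column scan at image centre columns
for u in(260,300,340,380): print(u,[int(x) for x in im[180:360:12,u].sum(1)])
E
```

```text
{'clock': np.float64(18.125), 'joint_pos': array([-4.2380e-01,  6.9700e-01,  6.9800e-02,  9.4280e-01, -4.0000e-04,
       -2.5958e+00]), 'tcp_pos': array([ 0.6685, -0.214 ,  0.0058]), 'orientation': array([ 2.000e-04,  8.848e-01, -4.661e-01,  4.000e-04]), 'wrist_force': array([ 1.7945, -1.9959, -1.4246]), 'finger_gap': np.float64(0.0855), 'grip_force': np.float64(0.9534)}
scene panel [ 0.595  -0.1063  2.1825] deg 125.05 err 679.3215686274509 of 2493
[ 0.66824186 -0.21353598  0.00578526]
260 [575, 573, 567, 540, 559, 560, 560, 471, 261, 248, 258, 240, 264, 270, 79]
300 [554, 561, 563, 558, 556, 535, 256, 269, 262, 263, 261, 263, 268, 252, 81]
340 [561, 561, 566, 579, 284, 281, 264, 283, 271, 255, 264, 258, 248, 249, 97]
380 [590, 594, 606, 300, 290, 294, 277, 278, 263, 258, 255, 261, 255, 255, 66]
```

View pics/w8.png

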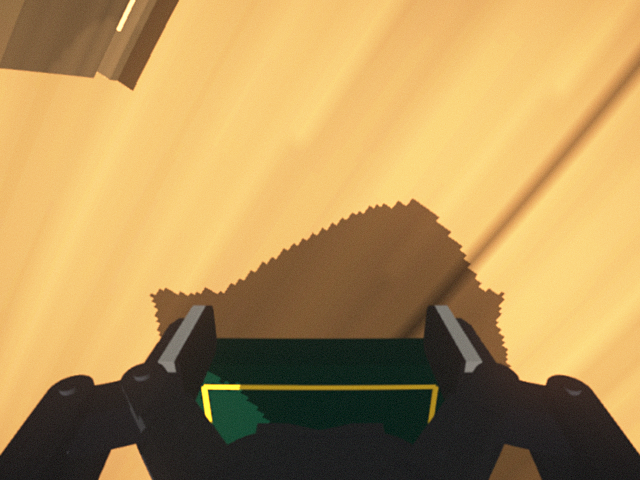

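Both fingers meet the rear edge squarely (edge at row 340 between the fingers), pushing with about 2.7 N. Now the turning arc.

Request:
{"method": "drive_tool", "body": {"series": [[[-0.051, 0.037, 0, 0, 0, 0.013], [-0.051, 0.037, 0, 0, 0, 0.013], [-0.051, 0.037, 0, 0, 0, 0.013], [-0.051, 0.037, 0, 0, 0, 0.013], [-0.051, 0.037, 0, 0, 0, 0.013], [-0.051, 0.037, 0, 0, 0, 0.013], [-0.051, 0.037, 0, 0, 0, 0.013], [-0.051, 0.037, 0, 0, 0, 0.013], [-0.051, 0.037, 0, 0, 0, 0.013], [-0.051, 0.037, 0, 0, 0, 0.013]]]}}

```text
clock: 19.52
tcp_pos: [0.6033, -0.1764, 0.0058]
orientation: [0.0, 0.771, -0.636, 0.0]
wrist_force: [-0.2, -2.3, -0.8]
finger_gap: 0.0856
grip_force: 0.9
```

```bash
python3 - <<'E'
from h import *
show()
s=env.get_state();q=s["orientation"];y=2*np.arctan2(q[2],q[1])+np.pi;u=np.array([np.cos(y),np.sin(y)])
x=np.r_[s["tcp_pos"][:2]+.111*u,y];print("expected",x,np.degrees(y)%360)
im=viewer.read_camera("wrist");b=im[280:400,180:460].sum(2)
for col in range(220,425,30): print(col,int(np.argmax(im[280:400,col,0].astype(int)<40))+280,end="; ")
fitpanel("scene",x)
cv2.imwrite("pics/w9.png",im[:,:,::-1]);cv2.imwrite("pics/s9.png",viewer.read_camera("scene")[:,:,::-1])
E
```

```text
{'clock': np.float64(19.525), 'joint_pos': array([-4.1190e-01,  5.7490e-01, -1.5860e-01,  8.3680e-01, -5.0000e-04,
       -2.1739e+00]), 'tcp_pos': array([ 0.6033, -0.1764,  0.0058]), 'orientation': array([ 2.000e-04,  7.714e-01, -6.364e-01,  3.000e-04]), 'wrist_force': array([-0.1806, -2.3308, -0.8149]), 'finger_gap': np.float64(0.0856), 'grip_force': np.float64(0.8673)}
expected [ 0.58222708 -0.06747309  1.76206605] 100.95894807395828
220 339; 250 339; 280 339; 310 339; 340 339; 370 339; 400 339; scene panel [ 0.5815 -0.0612  1.7692] deg 101.37 err 266.8549019607843 of 2788
```

Request:
{"method": "drive_tool", "body": {"series": [[[-0.051, 0.037, 0, 0, 0, 0.0135], [-0.051, 0.037, 0, 0, 0, 0.0135], [-0.051, 0.037, 0, 0, 0, 0.0135], [-0.051, 0.037, 0, 0, 0, 0.0135], [-0.07, 0, 0, 0, 0, 0], [-0.07, 0, 0, 0, 0, 0], [-0.07, 0, 0, 0, 0, 0], [-0.07, 0, 0, 0, 0, 0], [-0.07, 0, 0, 0, 0, 0], [-0.07, 0, 0, 0, 0, 0], [-0.07, 0, 0, 0, 0, 0], [-0.07, 0, 0, 0, 0, 0]]]}}

```text
clock: 21.22
tcp_pos: [0.5812, -0.0865, 0.0058]
orientation: [0.0, 0.715, -0.699, 0.0]
wrist_force: [-0.3, -3.0, 1.8]
finger_gap: 0.0855
grip_force: 1.7
```

```bash
python3 - <<'E'
from h import *
show()
s=env.get_state();q=s["orientation"];y=2*np.arctan2(q[2],q[1])+np.pi;u=np.array([np.cos(y),np.sin(y)])
x=np.r_[s["tcp_pos"][:2]+.111*u,y];print("expected",x,np.degrees(y)%360)
im=viewer.read_camera("wrist")
for col in range(220,425,30): print(col,int(np.argmax(im[280:400,col,0].astype(int)<40))+280,end="; ")
fitpanel("scene",x);fitpanel("top",x)
t=viewer.read_camera("top")[150:310,150:350];sc=viewer.read_camera("scene")[190:330,340:490]
o=np.zeros((590,800,3),np.uint8)
a=cv2.resize(t,(580,464),interpolation=2);o[:464,:580]=a
cv2.imwrite("pics/t10.png",cv2.resize(t,(800,600)[:2] if 0 else (750,600),interpolation=2)[:,:,::-1]);cv2.imwrite("pics/s10.png",cv2.resize(sc,(640,597),interpolation=2)[:,:,::-1])
E
```

```text
{'clock': np.float64(21.225), 'joint_pos': array([-2.8430e-01,  5.1010e-01, -2.7540e-01,  7.8510e-01, -2.0000e-04,
       -1.8783e+00]), 'tcp_pos': array([ 0.5812, -0.0865,  0.0058]), 'orientation': array([ 0.000e+00,  7.153e-01, -6.989e-01,  2.000e-04]), 'wrist_force': array([-0.2886, -3.0137,  1.8063]), 'finger_gap': np.float64(0.0855), 'grip_force': np.float64(1.6982)}
expected [0.57862646 0.0244209  1.59398897] 91.3288403246938
220 339; 250 339; 280 339; 310 340; 340 340; 370 339; 400 339; scene panel [0.5778 0.0291 1.59  ] deg 91.1 err 238.18823529411765 of 2739
top panel [0.5764 0.029  1.6078] deg 92.12 err 1014.1999999999998 of 2385
```

View pics/t10.png

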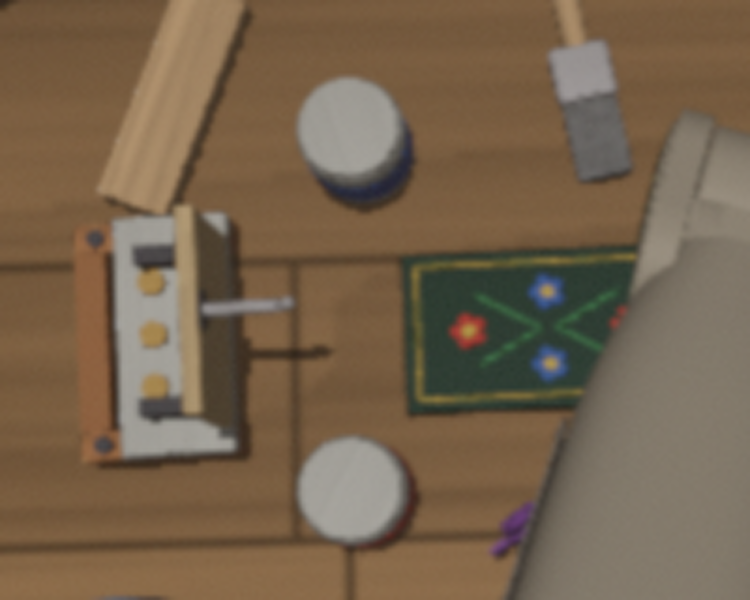

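```bash
python3 - <<'E'
from h import *
T=cam("top");g=lambda p:[150+(p[0]+.5)/3.75-.5,150+(p[1]+.5)/3.75-.5]
J=plane([g(p) for p in((228,214),(240,455),(113,218),(122,460))],.063,T)[:,:2]
P=plane([g(p) for p in((405,258),(412,413),(630,247),(575,402))],.02,T)[:,:2]
B=plane([g(p) for p in((200,205),(197,414))],.182,T)[:,:2]
an=lambda a,b:np.degrees(np.arctan2(*(b-a)[::-1]))%180
print(J,P,B)
print("jig front",an(J[0],J[1]),"sides",an(J[0],J[2]),an(J[1],J[3]),"w",np.linalg.norm(J[0]-J[1]))
print("panel front",an(P[0],P[1]),"sides",an(P[0],P[2]),an(P[1],P[3]),"w",np.linalg.norm(P[0]-P[1]))
print("mids jig",(J[0]+J[1])/2,"panel",(P[0]+P[1])/2,"board",B.mean(0))
print("tins",plane([g((351,129)),g((353,487))],.095,T)[:,:2])
E
```

```text
[[0.65263711 0.23495088]
 [0.49089208 0.22787578]
 [0.65160262 0.31135006]
 [0.48956623 0.30538259]] [[ 0.62657591  0.12104579]
 [ 0.51940325  0.11772783]
 [ 0.63068723 -0.03410722]
 [ 0.52422292  0.00620239]] [[0.63840361 0.23222106]
 [0.5090611  0.23454918]]
jig front 2.504652720741433 sides 90.77577027404038 90.98001787161135 w 0.16189969867621645
panel front 1.7732545005852955 sides 91.51789847158034 92.47454501857825 w 0.10722400217647199
mids jig [0.57176459 0.23141333] panel [0.57298958 0.11938681] board [0.57373235 0.23338512]
tins [[0.70214255 0.1486174 ]
 [0.46626053 0.14994755]]
```

The panel is aligned with the jig (angle within about 0.5°, lateral offset about 1 mm). I'll push it straight on to just short of the mouth.

Request:
{"method": "drive_tool", "body": {"series": [[[-0.07, 0, 0, 0, 0, 0], [-0.07, 0, 0, 0, 0, 0], [-0.07, 0, 0, 0, 0, 0], [-0.07, 0, 0, 0, 0, 0], [-0.07, 0, 0, 0, 0, 0], [-0.07, 0, 0, 0, 0, 0], [-0.07, 0, 0, 0, 0, 0], [-0.07, 0, 0, 0, 0, 0], [-0.07, 0, 0, 0, 0, 0], [-0.07, 0, 0, 0, 0, 0], [-0.07, 0, 0, 0, 0, 0], [-0.07, 0, 0, 0, 0, 0]]]}}

```text
clock: 23.08
tcp_pos: [0.5788, 0.0143, 0.0057]
orientation: [0.0, 0.715, -0.699, 0.0]
wrist_force: [0.8, -2.1, -0.7]
finger_gap: 0.0853
grip_force: 0.8
```

```bash
python3 - <<'E'
from h import *
show()
im=viewer.read_camera("wrist")
for col in range(220,425,40): print(col,int(np.argmax(im[280:400,col,0].astype(int)<40))+280,end="; ")
# panel long edges in the top view: dark green pixels, per column, rows of first/last
t=viewer.read_camera("top");T=cam("top");h=t.astype(int)
g=(h[:,:,1]>h[:,:,0]+4)&(h.sum(2)<170)
for u in range(215,300,8):
    r=np.flatnonzero(g[190:290,u])+190
    if len(r)>5:
        P=plane([[u,r[0]-.5],[u,r[-1]+.5]],.02,T);print(u,r[0],r[-1],len(r),np.round(P[:,:2].ravel(),4),round(P[:,0].mean(),4))
E
```

```text
{'clock': np.float64(23.075), 'joint_pos': array([-1.1380e-01,  4.9680e-01, -2.9900e-01,  7.7490e-01, -1.0000e-04,
       -1.7079e+00]), 'tcp_pos': array([0.5788, 0.0143, 0.0057]), 'orientation': array([ 0.    ,  0.7153, -0.6988,  0.    ]), 'wrist_force': array([ 0.8348, -2.1248, -0.6597]), 'finger_gap': np.float64(0.0853), 'grip_force': np.float64(0.8329)}
220 340; 260 340; 300 340; 340 340; 380 340; 420 339; 231 220 260 27 [0.6254 0.1896 0.5193 0.1905] 0.5723
239 224 260 19 [0.6145 0.1691 0.5188 0.1701] 0.5666
247 219 260 28 [0.627  0.1484 0.5183 0.1497] 0.5727
255 219 259 8 [0.6266 0.1278 0.5204 0.1292] 0.5735
263 223 238 13 [0.6157 0.1074 0.5741 0.108 ] 0.5949
```

Request:
{"method": "drive_tool", "body": {"series": [[[-0.05, 0, 0, 0, 0, 0], [-0.05, 0, 0, 0, 0, 0], [-0.05, 0, 0, 0, 0, 0], [-0.05, 0, 0, 0, 0, 0], [-0.05, 0, 0, 0, 0, 0]]]}}

```text
clock: 23.8
tcp_pos: [0.5782, 0.044, 0.0058]
orientation: [0.0, 0.715, -0.699, 0.0]
wrist_force: [-0.1, -2.4, 0.2]
finger_gap: 0.0854
grip_force: 1.4
```

Request:
{"method": "drive_tool", "body": {"series": [[[-0.05, 0, 0, 0, 0, 0], [-0.05, 0, 0, 0, 0, 0], [-0.05, 0, 0, 0, 0, 0], [-0.05, 0, 0, 0, 0, 0], [-0.05, 0, 0, 0, 0, 0]]]}}

```text
clock: 24.42
tcp_pos: [0.5775, 0.0741, 0.0057]
orientation: [0.0, 0.715, -0.699, 0.0]
wrist_force: [-0.1, -4.8, 1.5]
finger_gap: 0.0856
grip_force: 1.7
```

Request:
{"method": "drive_tool", "body": {"series": [[[-0.035, 0, 0, 0, 0, 0], [-0.035, 0, 0, 0, 0, 0], [-0.035, 0, 0, 0, 0, 0], [-0.035, 0, 0, 0, 0, 0]]]}}

```text
clock: 24.92
tcp_pos: [0.5771, 0.0907, 0.0057]
orientation: [0.0, 0.715, -0.699, 0.0]
wrist_force: [0.1, -4.5, 3.5]
finger_gap: 0.0854
grip_force: 2.0
```

```bash
python3 - <<'E'
from h import *
show()
im=viewer.read_camera("wrist")
for col in range(220,425,25): print(col,int(np.argmax(im[280:400,col,0].astype(int)<40))+280,end="; ")
E
```

```text
{'clock': np.float64(24.925), 'joint_pos': array([ 1.8600e-02,  5.0480e-01, -2.8480e-01,  7.8110e-01, -2.0000e-04,
       -1.5753e+00]), 'tcp_pos': array([0.5771, 0.0907, 0.0057]), 'orientation': array([ 0.000e+00,  7.152e-01, -6.989e-01,  1.000e-04]), 'wrist_force': array([ 0.1462, -4.5045,  3.5337]), 'finger_gap': np.float64(0.0854), 'grip_force': np.float64(2.0106)}
220 339; 245 339; 270 340; 295 339; 320 340; 345 339; 370 339; 395 339; 420 339;
```

Request:
{"method": "drive_tool", "body": {"series": [[[-0.025, 0, 0, 0, 0, 0], [-0.025, 0, 0, 0, 0, 0], [-0.02, 0, 0, 0, 0, 0], [-0.02, 0, 0, 0, 0, 0]]]}}

```text
clock: 25.48
tcp_pos: [0.5768, 0.1014, 0.0056]
orientation: [0.0, 0.715, -0.699, 0.0]
wrist_force: [0.7, -4.2, 3.1]
finger_gap: 0.0855
grip_force: 2.0
```

Request:
{"method": "drive_tool", "body": {"series": [[[-0.015, 0, 0, 0, 0, 0], [-0.015, 0, 0, 0, 0, 0]]]}}

```text
clock: 25.72
tcp_pos: [0.5767, 0.105, 0.0056]
orientation: [0.0, 0.715, -0.699, 0.0]
wrist_force: [0.2, -4.0, 3.0]
finger_gap: 0.0854
grip_force: 2.1
```

Request:
{"method": "drive_tool", "body": {"series": [[[-0.015, 0, 0, 0, 0, 0]]]}}

```text
clock: 25.85
tcp_pos: [0.5767, 0.1068, 0.0057]
orientation: [0.0, 0.715, -0.699, 0.0]
wrist_force: [-0.2, -3.7, 3.3]
finger_gap: 0.0852
grip_force: 2.1
```

Request:
{"method": "drive_tool", "body": {"series": [[[-0.015, 0, 0, 0, 0, 0]]]}}

```text
clock: 25.98
tcp_pos: [0.5766, 0.1086, 0.0056]
orientation: [0.0, 0.715, -0.699, 0.0]
wrist_force: [0.0, -4.5, 3.5]
finger_gap: 0.0856
grip_force: 2.1
```

Request:
{"method": "drive_tool", "body": {"series": [[[-0.015, 0, 0, 0, 0, 0]]]}}

```text
clock: 26.1
tcp_pos: [0.5766, 0.1097, 0.0057]
orientation: [0.001, 0.715, -0.699, 0.001]
wrist_force: [-0.4, -9.8, 3.0]
finger_gap: 0.0853
grip_force: 4.9
```

Request:
{"method": "drive_tool", "body": {"series": [[[-0.008, 0, 0, 0, 0, 0], [0, 0, 0, 0, 0, 0], [0, 0, 0, 0, 0, 0]]]}}

```text
clock: 26.48
tcp_pos: [0.5766, 0.1098, 0.0057]
orientation: [0.001, 0.715, -0.699, 0.001]
wrist_force: [-0.3, -10.1, 3.4]
finger_gap: 0.0856
grip_force: 4.8
```

```bash
python3 - <<'E'
from h import *
show();print(env.get_state()["ft_torque"])
im=viewer.read_camera("wrist")
for col in range(220,425,25): print(col,int(np.argmax(im[280:400,col,0].astype(int)<40))+280,end="; ")
E
```

```text
{'clock': np.float64(26.475), 'joint_pos': array([ 0.053 ,  0.5096, -0.2763,  0.785 , -0.0033, -1.5403]), 'tcp_pos': array([0.5766, 0.1098, 0.0057]), 'orientation': array([ 0.0012,  0.715 , -0.6991,  0.0012]), 'wrist_force': array([ -0.3112, -10.1418,   3.3583]), 'finger_gap': np.float64(0.0856), 'grip_force': np.float64(4.8305)}
[-1.79125727 -0.03824211  0.2317573 ]
220 339; 245 339; 270 339; 295 339; 320 340; 345 339; 370 340; 395 339; 420 339;
```

The force rose to 10 N at y = 0.110, where the stop was predicted, with the edge square. Backing off along the path and then up.

Request:
{"method": "drive_tool", "body": {"series": [[[0.05, 0, 0, 0, 0, 0], [0.2, 0, 0, 0, 0, 0], [0.35, 0, 0, 0, 0, 0], [0.35, 0, 0, 0, 0, 0], [0, 0, -0.4, 0, 0, 0], [0, 0, -0.4, 0, 0, 0], [0, 0, -0.4, 0, 0, 0], [0, 0, -0.4, 0, 0, 0], [0, 0, 0, 0, 0, 0], [0, 0, 0, 0, 0, 0]]]}}

```text
clock: 27.78
tcp_pos: [0.5788, -0.002, 0.1969]
orientation: [-0.0, 0.715, -0.699, -0.001]
wrist_force: [-0.4, -0.5, -0.5]
finger_gap: 0.0853
grip_force: 0.0
```

```bash
python3 - <<'E'
from h import *
from scipy.optimize import minimize
show()
c=cam("wrist");im=viewer.read_camera("wrist")
for k in("panel","tin_red","tin_blue","jig"):
    for d in models.silhouettes(k,"wrist")[:1]:
        m=d["region"];q=np.argwhere(m);print(k,round(d["score"],2),np.round(d["location"]),q.min(0),q.max(0))
        if k=="panel":
            top=[(u,np.flatnonzero(m[:,u]).min()) for u in range(q[:,1].min()+12,q[:,1].max()-12,10)]
            P=plane(top,0,c)[:,:2];P2=plane(top,.02,c)[:,:2];f=np.polyfit(P[:,0],P[:,1],1);f2=np.polyfit(P2[:,0],P2[:,1],1)
            print("rear edge z0:",f,P.mean(0),"deg",np.degrees(np.arctan(f[0])),"z20",P2.mean(0))
            r=int(d["location"][1]);print("sides x at z20",[np.round(plane([[np.flatnonzero(m[v]).min()-.5,v],[np.flatnonzero(m[v]).max()+.5,v]],.02,c)[:,:2].ravel(),4) for v in(r-15,r,r+15)])
viewer.read_camera("top");T=cam("top")
for k,z in(("tin_red",.095),("tin_blue",.095),("glue",.13),("brush",.01),("offcut",.03),("hammer",.01),("knife",.1)):
    print(k,[(round(d["score"],2),np.round(d["location"])) for d in models.silhouettes(k,"top")[:3]])
E
```

```text
{'clock': np.float64(27.775), 'joint_pos': array([-1.4270e-01,  3.3740e-01, -3.1800e-02,  1.2027e+00,  1.1000e-03,
       -1.7372e+00]), 'tcp_pos': array([ 0.5788, -0.002 ,  0.1969]), 'orientation': array([-1.000e-04,  7.154e-01, -6.987e-01, -7.000e-04]), 'wrist_force': array([-0.4354, -0.4993, -0.54  ]), 'finger_gap': np.float64(0.0853), 'grip_force': np.float64(0.0)}
panel 0.83 [317. 370.] [319 264] [429 375]
rear edge z0: [0.02481383 0.10797487] [0.57858184 0.12233171] deg 1.4214362010777288 z20 [0.57866008 0.10971254]
sides x at z20 [array([0.6284, 0.1507, 0.5203, 0.148 ]), array([0.6289, 0.1692, 0.5189, 0.1664]), array([0.6284, 0.1883, 0.5184, 0.1856])]
tin_red 0.75 [415. 381.] [322 389] [436 444]
tin_blue 0.81 [215. 374.] [325 150] [411 228]
jig 0.87 [263. 416.] [407 241] [436 392]
tin_red [(0.7, array([243., 280.]))]
tin_blue [(0.55, array([244., 188.]))]
glue [(0.69, array([449., 292.]))]
brush [(0.79, array([301., 145.]))]
offcut [(0.62, array([197., 177.])), (0.4, array([191., 240.]))]
hammer [(0.56, array([491., 229.]))]
knife [(0.96, array([176., 328.])), (0.96, array([134., 220.])), (0.56, array([491., 228.]))]
```

```bash
python3 - <<'E'
from h import *
viewer.read_camera("scene")
for k in("brush","knife","tin_red","tin_blue","crock","panel"):
    print(k,[(round(d["score"],2),np.round(d["location"])) for d in models.silhouettes(k,"scene")[:3]])
x=fitpanel("scene",[.575,.222,1.595])
show();print(order.hand_in())
E
```

```text
brush [(0.78, array([344., 334.]))]
knife [(0.67, array([436., 179.])), (0.57, array([345., 218.]))]
tin_red [(0.84, array([384., 229.]))]
tin_blue [(0.71, array([406., 301.]))]
crock [(0.67, array([421., 191.]))]
panel [(0.74, array([404., 300.])), (0.71, array([400., 265.])), (0.36, array([422., 193.]))]
scene panel [0.5725 0.2194 1.5837] deg 90.74 err 1130.3686274509803 of 1773
{'clock': np.float64(28.875), 'joint_pos': array([-1.4310e-01,  3.3700e-01, -3.0300e-02,  1.2034e+00, -1.0000e-04,
       -1.7371e+00]), 'tcp_pos': array([ 0.5792, -0.0027,  0.1977]), 'orientation': array([ 0.000e+00,  7.153e-01, -6.989e-01,  1.000e-04]), 'wrist_force': array([ 0.8231,  0.059 , -0.7204]), 'finger_gap': np.float64(0.0855), 'grip_force': np.float64(0.0)}
the job is handed in; nothing more can be done
None
```

I handed the job in at 28.9 s: by force and camera checks the knife stands blade down in the blue crock, the panel is square against the stop, and the tins and brush are unmoved, but I viewed 12 pictures, two over the limit of 10.

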